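Loosen the left-hand wing nut on the sanding cone

ROBOT

A 6-joint arm with a two-finger parallel gripper is mounted at the origin on the work surface. World frame = base frame: x ahead of the robot, y to its left, z up, the work surface at z = 0. Lengths are in m, angles in rad, forces in N, time in s.
With the tool pointing down it reaches from about 0.35 to 0.975 m from the base axis. Payload 4.9 kg.
Tool frame: the origin (TCP) lies midway between the tips of the shut fingers; the grasp point (between the pads) lies ctrl.grip_depth behind it (ctrl.grip_depth is the distance from the TCP to the grasp point, in m); y points along the fingers, z is the direction in which the jaws open and shut, and the axes are right-handed (so a half turn about y gives the same grasp; the last joint's range is limited). The gripper opens to 85 mm and grips with 20 to 120 N. Pads are 22 mm wide; open, the fingers measure 114 mm over their backs; the gripper's body (76 mm by 85 mm) begins 54 mm behind the grasp point. The pads swing forward as they close: fully open they stand 13 mm farther back than shut.
Start: joints at [1.057, 0.053, 1.613, -0, 1.476, -0.119], TCP at [0.24, 0.577, 0.231] pointing down, gripper open.
Joint ranges: [-3.01, 3.01], [-1.01, 2.22], [0.06, 2.58], [-1.02, 4.17], [0.09, 2.62], [-3.14, 3.14]. Speed limits (rad/s): [2.57, 2.57, 3.14, 3.14, 3.14, 3.14].

INTERFACE

Orientations are given as a rotation vector (axis times angle).
In Python, from station import ctrl gives the robot as it stands.
- The arm moves only by the tool jog_arm, never from a script. Its argument "moves" is a list of rows, each a list of 6 numbers: the shift along the tool's x, y, z in mm, then the turn, a rotation vector about the tool's x, y, z in rad. In form: [[x, y, z, wx, wy, wz], ...]. A call has 1 to 12 rows; each row shifts and turns the commanded pose from where the row before left it, along the tool's axes as they then stand; what a row does not reach is not made up. A row lasts 1/10 s, in which the tool goes at most 50 mm and 8.59 degrees, less where a joint would pass 70% of its speed; a pose out of reach is approached as far as the arm can. A call is refused whole if a number of a shift passes 50 or a number of a turn 0.15, either way. A call with a gripper value outside its range is refused whole. "grip" is the finger opening in mm, from 0 to 85.4, set as the call begins (left out, the last holds). The fingers move at their own pace and stop on an object; "grip_force" is the grip in N (left out, the last holds). Time passes only in rows, so rows that do not move let the fingers close. It gives the time, the measured TCP pose, the force and the opening at its end, in the units of the state.
- ctrl.get_obs(): the state, without advancing time (a new reading comes with each control period).
- ctrl.get_image(name): name is "side" or "top"; returns the picture (384x512x3 uint8, red, green, blue); there is no depth.
- ctrl.camera_params(name): a dict with "fx", "fy", "cx", "cy" (pixels), "pose" (4x4, takes a point from camera to world coordinates). Camera axes: x right, y up, looking along -z (the intrinsics and any distortion apply to the point x, -y, -z); pixel columns grow to the right and rows downward; lengths in m; the calibration is good to about 2 mm. A picture is of the moment at which its call begins. camera_params takes no time and is no camera call.
- ctrl.finish_job(): hands the job in, once; it reports no verdict.
The state is a dict: "t": time; "q": joint angles; "dq": joint speeds; "effort": joint torques, N m; "tool_pos": TCP position; "tool_rot": TCP orientation; "contact_force": force on the tool from outside, world axes, zero at the start; "wrist_torque": the same for the moment, N m; "opening": finger opening in m.
Only numpy, scipy, OpenCV 4.12 (cv2) and the standard library are available. Lean on these libraries where they do the work, as an engineer would, in place of code of your own. Each camera call takes 0.05 s, during which the arm holds its last target. There are 200 camera calls.

TASK

The worn sanding cone on the bench is about to be changed: loosen the wing nut on top of the spindle that carries the tapered cone. That spindle has a left-hand thread, so the nut comes loose clockwise as seen from above; give it about a quarter turn, leave it on the spindle and let go. Leave the ordinary wing nut on the straight drum next to it as it is.

Things in the scene. Friction and masses are not known exactly. Their poses are not given: they have to be found in the camera images.
- cone_nut_grip (a point): Centre of the steel wing nut on the tapered brown cone (110 mm across at foot, 44 at top); pinch here. Wings 12 mm thick, 70 mm tip to tip, from 20 mm below this point to 16 above; stud end to 19 above. Cone top 28 mm below; between, a seat 24 mm across, 8 tall. x along the wings, y through their thickness, z up; turns with the nut, never rises. Grey housing 150 x 150 x 52 mm fixed to the bench.
- cone_nut (a joint): Turn of that nut on its left-hand thread, rad: 0 = hard tight, grows clockwise seen from above (loosening), to 2.6. Starts between 0 and 0.2. Anticlockwise it comes up hard at 0; clockwise it turns with an even drag of about 0.1 N m and stays where it is left.
- drum_nut_grip (a point): Same point of the wing nut on the neighbouring spindle, which carries a straight brown drum of 72 mm diameter; same nut, heights, housing and axes. Ordinary right-hand thread, not to be turned. The two spindles may stand either way round.
- drum_nut (a joint): Turn of the drum's nut on its ordinary thread, rad: 0 = hard tight, grows anticlockwise seen from above. Starts between 0 and 0.2 and should stay as it is.
Things that resemble listed ones, but are neither listed nor needed, are in the scene too. Leave any green or purple look-alike of the part that bears cone_nut_grip alone.

How it is judged:
At the end, for the whole second after the job is handed in: The cone's wing nut stands between 1.05 and 2.3 rad (60 and 130 degrees) clockwise of hard tight, at rest, and the drum's nut is still below 0.4 rad (value of joint cone_nut between 1.05 and 2.3 rad and velocity of joint cone_nut between -0.05 and 0.05 rad/s and value of joint drum_nut below 0.4 rad); the robot touches nothing.
It fails at once if the drum's ordinary wing nut is undone (turned past 0.4 rad) (value of joint drum_nut above 0.4 rad).
It also fails if it takes over 32 s, if anything falls off the work surface, if the arm or the gripper's body presses on something with over 40 N, if the wrist force passes 120 N, or if a joint passes its speed limit or range.

## Working session

There is one attempt and no reset: what is moved stays moved. The work goes in short steps, Python scripts to look and compute and a tool call to move; the robot and the scene stay as the last step left them, time stands still between calls to the robot, and variables do not carry over. Pictures are saved under pics/ and viewed, about 8 in all and at most 12, crops included, and the job is handed in when it is done.

Besides the shell and the picture viewer there is one more tool, called as name(argument=value, ...) on one line, values as JSON. jog_arm: Moves the arm, as the interface text tells. Its arguments: {"type":"object","properties":{"moves":{"type":"array","items":{"type":"array","items":{"type":"number"}}},"grip":{"type":"number"},"grip_force":{"type":"number"}},"required":["moves"]}

```bash
mkdir -p pics; ls; python3 - <<'E'
from station import ctrl
import cv2,numpy as np
o=ctrl.get_obs();print({k:np.round(v,3) for k,v in o.items()},ctrl.grip_depth)
for n in("top","side"):
    p=ctrl.camera_params(n);print(n,p)
    cv2.imwrite(f"pics/{n}0.png",ctrl.get_image(n)[:,:,::-1])
E
```

```text
pics
{'t': np.float64(0.0), 'q': array([ 1.057,  0.053,  1.614, -0.   ,  1.476, -0.119]), 'dq': array([ 0.002, -0.   ,  0.   , -0.002,  0.002, -0.001]), 'effort': array([ 0.0000e+00, -3.9366e+01, -3.7018e+01, -0.0000e+00,  7.0000e-03,
       -0.0000e+00]), 'tool_pos': array([0.24 , 0.576, 0.23 ]), 'tool_rot': array([-1.55 ,  0.31 , -0.309]), 'contact_force': array([-0.141, -0.532,  0.82 ]), 'wrist_torque': array([ 0.029,  0.014, -0.016]), 'opening': np.float64(0.085)} 0.0187
top {'fx': 478.13637315268807, 'fy': 478.13637315268807, 'cx': 254.72729258947666, 'cy': 193.4764638575407, 'pose': array([[ 0.01610862,  0.99518859, -0.09664457,  0.33374753],
       [-0.99982051,  0.01506828, -0.01148489,  0.08359434],
       [-0.00997337,  0.09681223,  0.99525269,  1.33494153],
       [ 0.        ,  0.        ,  0.        ,  1.        ]])}
side {'fx': 495.51317570801007, 'fy': 495.51317570801007, 'cx': 252.98131418145917, 'cy': 195.5549469285338, 'pose': array([[ 0.86832301,  0.3679408 , -0.33261798,  0.05378128],
       [-0.49587468,  0.65899791, -0.56553519, -0.58407665],
       [ 0.01111108,  0.65600405,  0.75467558,  1.02071472],
       [ 0.        ,  0.        ,  0.        ,  1.        ]])}
```

View pics/top0.png

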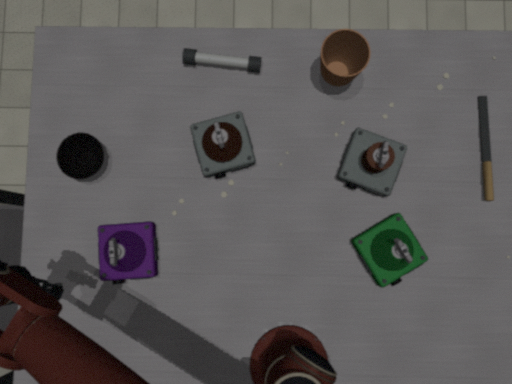

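View pics/side0.png

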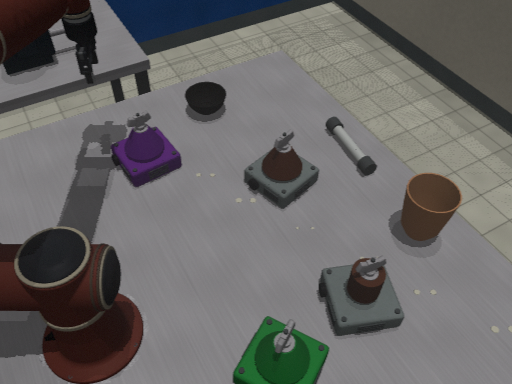

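The tapered brown cone is at top (222,142) and side (283,160). The straight drum is at top (379,157), and the green and purple units are look-alikes. I'll enlarge the cone next.

```bash
python3 - <<'E'
import cv2,numpy as np
a=cv2.imread("pics/top0.png")[105:185,182:262];b=cv2.imread("pics/side0.png")[125:205,242:322]
f=lambda i:cv2.resize(cv2.convertScaleAbs(i,alpha=1.5,beta=15),(400,400),interpolation=cv2.INTER_CUBIC)
cv2.imwrite("pics/crop.png",np.hstack([f(a),f(b)]))
E
```

```text
(no output)
```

View pics/crop.png

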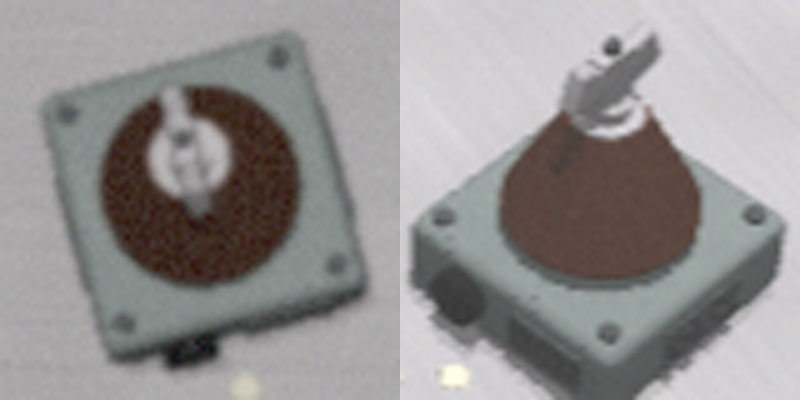

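The crop shows the dark stud tip at top (218.8,132.4) and side (284.4,134). The wings run from about (216.4,123) to (222.4,148) in the top view. The housing screws are visible too.

```bash
cat >h.py <<'E'
from station import ctrl
import numpy as np
from scipy.spatial.transform import Rotation as R
def ray(n,u,v):
    p=ctrl.camera_params(n);M=p["pose"]
    return M[:3,3],M[:3,:3]@np.array([(u-p["cx"])/p["fx"],-(v-p["cy"])/p["fy"],-1])
def onz(n,u,v,z):
    c,d=ray(n,u,v);return c+d*(z-c[2])/d[2]
def tri(a,b):
    (c,d),(e,f)=ray("top",*a),ray("side",*b)
    s=np.linalg.lstsq(np.c_[d,-f],e-c,rcond=None)[0]
    P,Q=c+s[0]*d,e+s[1]*f;return (P+Q)/2,np.linalg.norm(P-Q)
E
python3 - <<'E'
from h import *
T=lambda x,y:(182+x/5,105+y/5)
S=lambda x,y:(242+(x-400)/5,125+y/5)
print("stud",tri(T(184,137),S(612,45)))
c=[onz("top",*T(*p),.052) for p in[(67,113),(278,55),(337,263),(122,323)]]
print("housing",np.mean(c,0),[np.linalg.norm(c[i]-c[i-1]).round(3) for i in range(4)])
cs=[onz("side",*S(*p),.052) for p in[(443,217),(610,333),(755,214)]]
print("side holes",np.round(cs,3),(cs[0]+cs[2])/2); print(np.round(c,3))
for z in(.16,.18,.2):
    a,b=onz("top",*T(174,92),z),onz("top",*T(202,213),z);print(z,a,b,(a+b)/2,np.linalg.norm(a-b),np.degrees(np.arctan2(*(b-a)[1::-1])))
    print("s",onz("side",*S(612,45),z))
Rt=R.from_rotvec(ctrl.get_obs()["tool_rot"]).as_matrix();print(Rt.round(3))
E
```

```text
stud (array([0.5962541 , 0.18767345, 0.17829042]), np.float64(0.0008776082325550872))
housing [0.59630697 0.18933462 0.052     ] [np.float64(0.12), np.float64(0.12), np.float64(0.12), np.float64(0.121)]
side holes [[0.524 0.23  0.052]
 [0.558 0.114 0.052]
 [0.673 0.149 0.052]] [0.59854051 0.18956858 0.052     ]
[[0.637 0.264 0.052]
 [0.671 0.149 0.052]
 [0.556 0.114 0.052]
 [0.521 0.23  0.052]]
0.16 [0.62287451 0.19506559 0.16      ] [0.56156235 0.17962453 0.16      ] [0.59221843 0.18734506 0.16      ] 0.06322662737130154 -165.8643972288039
s [0.60847307 0.20429507 0.16      ]
0.18 [0.61795295 0.19316811 0.18      ] [0.55768446 0.17798989 0.18      ] [0.58781871 0.185579   0.18      ] 0.062150375905330055 -165.86439722880388
s [0.59558397 0.18597607 0.18      ]
0.2 [0.6130314  0.19127063 0.2       ] [0.55380657 0.17635526 0.2       ] [0.58341898 0.18381294 0.2       ] 0.061074124439358786 -165.8643972288039
s [0.58269487 0.16765707 0.2       ]
[[ 0.923 -0.001  0.385]
 [-0.385 -0.002  0.923]
 [-0.    -1.    -0.002]]
```

The axis is at about (0.597, 0.189) and the stud end at z = 0.178, so the grip point is at z ≈ 0.159. The wings lie about 14° from +x, which puts the jaw axis at 104°. The screw spacing came out at 120 mm square and the two views agree. I'll move above the nut.

jog_arm(moves=[[43.5,0,-20,0,0,0],[43.5,0,-20,0,0,0],[43.5,0,-20,0,0,0],[43.5,0,-20,0,0,0],[43.5,0,-20,0,0,0],[43.5,0,-20,0,0,0],[43.5,0,-20,0,0,0],[43.5,0,-20,0,0,0],[43.5,0,-20,0,0,0],[43.5,0,-20,0,0,0],[43.5,0,-20,0,0,0]], grip=70)

```text
t: 1.2
tool_pos: [0.5983, 0.188, 0.2308]
tool_rot: [-1.549, 0.31, -0.309]
contact_force: [0.1, 0.6, 0.3]
opening: 0.0701
```

jog_arm(moves=[[0,0,0,0,-0.128,0],[0,0,0,0,-0.128,0],[0,0,0,0,-0.128,0],[0,0,0,0,-0.128,0],[0,0,0,0,-0.128,0],[0,0,0,0,0,0],[0,0,0,0,0,0]])

```text
t: 1.9
tool_pos: [0.5972, 0.1898, 0.2308]
tool_rot: [-1.562, -0.19, 0.191]
contact_force: [-0.0, -0.2, -0.8]
opening: 0.0698
```

```bash
cat >>h.py <<'E'
def rep(x,y,z):
    o=ctrl.get_obs();M=R.from_rotvec(o["tool_rot"]).as_matrix()
    print("t",o["t"],"pos",o["tool_pos"].round(4),"jaw deg",np.degrees(np.arctan2(M[1,2],M[0,2])).round(1),"open",o["opening"],"q",o["q"].round(3))
    print("F",o["contact_force"].round(1),"T",o["wrist_torque"].round(2),"tool-y",M[:,1].round(4));print("delta tool mm",(M.T@(np.array([x,y,z])-o["tool_pos"])*1000).round(1))
E
python3 - <<'E'
from h import *
import cv2
rep(.597,.189,.146)
f=lambda i:cv2.resize(cv2.convertScaleAbs(i[:,:,::-1],alpha=1.5,beta=15),(400,400),interpolation=cv2.INTER_CUBIC)
a=ctrl.get_image("top")[95:195,172:272];b=ctrl.get_image("side")[105:205,232:332]
cv2.imwrite("pics/c2.png",np.hstack([f(a),f(b)]))
E
```

```text
t 1.9 pos [0.5972 0.1898 0.2308] jaw deg 103.9 open 0.06983597509143234 q [ 0.189  0.057  1.609 -0.     1.476 -1.624]
F [-0.  -0.2 -0.8] T [ 0.03  0.   -0.  ] tool-y [-8.e-04 -2.e-04 -1.e+00]
delta tool mm [-0.3 84.8 -0.7]
```

View pics/c2.png

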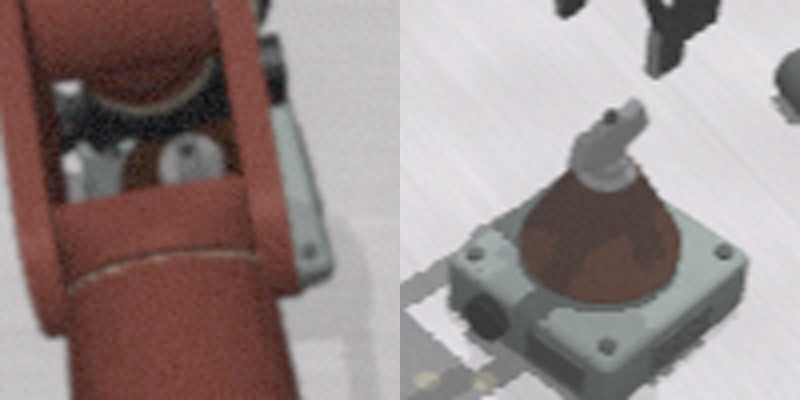

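The side view shows the fingers above and on either side of the nut, with the nut undisturbed. I'll go down and pinch.

jog_arm(moves=[[0,25,0,0,0,0],[0,25,0,0,0,0],[0,20,-0.7,0,0,0],[0,13,0,0,0,0],[0,0,0,0,0,0]])

```text
t: 2.5
tool_pos: [0.5962, 0.1888, 0.1457]
tool_rot: [-1.563, -0.188, 0.196]
contact_force: [0.4, -0.1, -0.2]
opening: 0.0702
```

jog_arm(moves=[[0,0,0,0,0,0],[0,0,0,0,0,0],[0,0,0,0,0,0],[0,0,0,0,0,0],[0,0,0,0,0,0],[0,0,0,0,0,0],[0,0,0,0,0,0],[0,0,0,0,0,0]], grip=5, grip_force=50)

```text
t: 3.3
tool_pos: [0.5981, 0.1896, 0.1496]
tool_rot: [-1.561, -0.194, 0.191]
contact_force: [-1.7, 1.8, 5.4]
opening: 0.011
```

```bash
python3 - <<'E'
from h import *
rep(.597,.189,.146)
E
```

```text
t 3.3 pos [0.5981 0.1896 0.1496] jaw deg 104.1 open 0.010987300859179887 q [ 1.880e-01  1.190e-01  1.682e+00  1.000e-03  1.339e+00 -1.628e+00]
F [-1.7  1.8  5.4] T [0.23 0.19 0.02] tool-y [ 1.6e-03  9.0e-04 -1.0e+00]
delta tool mm [-1.3  3.6 -0.3]
```

The nut is pinched at 11 to 12 mm with light forces. I'll turn it clockwise, which is + about tool y (down), easing up 2 mm in the first row.

jog_arm(moves=[[0,-2,0,0,0.05,0],[0,0,0,0,0.1,0],[0,0,0,0,0.1,0],[0,0,0,0,0.1,0],[0,0,0,0,0.1,0],[0,0,0,0,0.1,0],[0,0,0,0,0,0]])

```text
t: 4.0
tool_pos: [0.5981, 0.1897, 0.1497]
tool_rot: [-1.556, 0.238, -0.24]
contact_force: [4.3, 3.8, -2.8]
opening: 0.0112
```

```bash
python3 - <<'E'
from h import *
rep(.597,.189,.146)
E
```

```text
t 4.0 pos [0.5981 0.1897 0.1497] jaw deg 72.5 open 0.01120906064405626 q [ 1.880e-01  1.190e-01  1.682e+00  1.000e-03  1.339e+00 -1.078e+00]
F [ 4.3  3.8 -2.8] T [ 0.64 -0.68 -0.06] tool-y [ 0.0015  0.0014 -1.    ]
delta tool mm [-0.8  3.7 -1. ]
```

jog_arm(moves=[[0,0,0,0,0.1,0],[0,0,0,0,0.1,0],[0,0,0,0,0.1,0],[0,0,0,0,0.1,0],[0,0,0,0,0.1,0],[0,0,0,0,0.1,0],[0,0,0,0,0.1,0],[0,0,0,0,0.1,0],[0,0,0,0,0.1,0],[0,0,0,0,0.05,0],[0,0,0,0,0,0]])

```text
t: 5.1
tool_pos: [0.5983, 0.19, 0.1497]
tool_rot: [-1.34, 0.972, -0.972]
contact_force: [3.9, 5.5, -3.1]
opening: 0.0111
```

jog_arm(moves=[[0,0,0,0,0,0],[0,0,0,0,0,0],[0,0,0,0,0,0],[0,0,0,0,0,0],[0,0,0,0,0,0],[0,0,0,0,0,0],[0,0,0,0,0,0],[0,0,0,0,0,0]], grip=75)

```text
t: 5.9
tool_pos: [0.5976, 0.1891, 0.1503]
tool_rot: [-1.342, 0.973, -0.973]
contact_force: [-0.2, 0.3, -0.1]
opening: 0.0752
```

jog_arm(moves=[[0,-20,0,0,0,0],[0,-30,0,0,0,0],[0,-30,0,0,0,0],[0,-30,0,0,0,0],[0,-30,0,0,0,0],[0,0,0,0,0,0],[0,0,0,0,0,0]])

```text
t: 6.6
tool_pos: [0.598, 0.1892, 0.2911]
tool_rot: [-1.341, 0.972, -0.974]
contact_force: [-0.4, 0.6, 0.3]
opening: 0.0747
```

```bash
python3 - <<'E'
from h import *
import cv2
rep(.597,.189,.146)
f=lambda i:cv2.resize(cv2.convertScaleAbs(i[:,:,::-1],alpha=1.5,beta=15),(400,400),interpolation=cv2.INTER_CUBIC)
a=ctrl.get_image("top")[95:195,172:272];b=ctrl.get_image("side")[105:205,232:332]
cv2.imwrite("pics/c3.png",np.hstack([f(a),f(b)]))
E
```

```text
t 6.6 pos [0.598  0.1892 0.2911] jaw deg 18.1 open 0.07472441037443012 q [ 0.188  0.028  1.539 -0.     1.572 -0.128]
F [-0.4  0.6  0.3] T [-0.02 -0.04 -0.04] tool-y [ 1.8e-03  3.0e-04 -1.0e+00]
delta tool mm [ -0.2 145.1  -1.2]
```

View pics/c3.png

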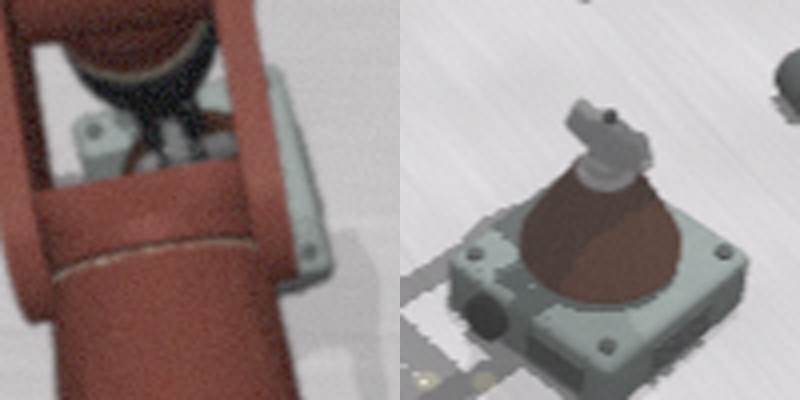

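The side view shows the nut free of the gripper, with its wings now running from crop (578,108) to (645,150). I'll check the angle and hand the job in.

```bash
python3 - <<'E'
from h import *
S=lambda x,y:(232+(x-400)/4,105+y/4)
a,b=onz("side",*S(580,103),.175),onz("side",*S(648,150),.175)
print(a,b,np.linalg.norm(a-b),np.degrees(np.arctan2(*(b-a)[1::-1])))
ang=np.degrees(np.arctan2(*(b-a)[1::-1]))
if -95<ang<-50: ctrl.finish_job();print("handed in")
E
```

```text
[0.58882439 0.2101905  0.175     ] [0.60301031 0.15217299 0.175     ] 0.059726638280701634 -76.26012934458262
the job is handed in; nothing more can be done
handed in
```

I turned the wing nut on the tapered cone about 1.5 rad (86°) clockwise, let go and backed off 140 mm straight up. The job was handed in at about 6.7 s; the system gives no verdict.

- **Turn:** the jaws went from 104° to 18° while holding the nut at an 11 mm opening. In the side picture the wings moved from about 14° to -76°, roughly 90°. With the unknown start of 0 to 0.2 rad, the nut should stand at about 1.5 to 1.8 rad, inside the 1.05 to 2.3 range.
- **Forces:** the readings I took stayed under about 8 N, and were near zero after release, with the gripper clear of everything.
- **Drum nut:** I never went near it or the look-alikes, but I did not measure the drum nut again afterwards.
- **Small disagreement:** when the fingers closed, the tool reading rose about 4 mm with roughly 5 N upward. That was harmless; the fingertips may have touched the nut's seat. I eased the command up 2 mm, which left the reading unchanged.

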